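# Kick out the cartridge tray and put the nozzle cap away

## Task

Press the red pedal beside the white housing all the way down so that the black tray pops out a little, then let the pedal up and pull the tray out smoothly to its stop, without yanking it or spilling its two cartridges. Then lay the loose yellow nozzle cap flat in the tray's empty front middle compartment, setting it down gently, and leave the tray fully out. Do not disturb the steel punch or the clear tilt-out bin.

Things in the scene. Friction and masses are not known exactly. Their poses are not given: they have to be found in the camera images.
- housing: White low housing fixed to the shelf, 270 deep x 330 wide x 72 mm high, open at the front. Origin: middle of its front edge, on the shelf; x points back into the housing, y to the left seen from the robot, z up. Its roof (8 mm thick, top 72 mm above the shelf) starts right above the front edge; the closed tray is flush with the front, with only 4 mm between the tray's front wall and the roof.
- tray (a joint): How far the black plastic tray is out of the housing along the housing's -x, in m: 0 shut, 0.150 at its stop. A full pedal stroke kicks it to about 0.05; it slides with 2 to 3 N of friction and stays where left.
- tray_lip (a point): Moves with the tray: middle of the top inner edge of the tray's front wall, 60 mm above the shelf. The wall is 6 mm thick, 306 wide and 46 mm high inside. When the tray has been kicked out there is a clear gap of about 43 mm between the inside of this wall and the housing roof's front edge, into which closed fingers go from above to pull on the wall. The tray's floor is 14 mm above the shelf.
- tray_bay (a point): Moves with the tray: centre of the floor (14 mm above the shelf) of the empty front middle compartment, 135 mm along x by 162 mm along y, axes as the housing's. At the front it is bounded by the tray's front wall, at the back and sides by 4 mm thick dividers 30 mm high. The centre lies 67.5 mm behind the inside of the front wall. Beyond each side divider is a lane 60 mm wide with one cartridge.
- pedal (a joint): Angle of the sprung pedal in rad: 0 up, 0.35 fully down at its stop; it needs 5 to 12 N and springs back up by itself.
- pedal_pad (a point): Moves with the pedal: the pressing point, on top of the red pad (75 x 54 mm, long side along the housing's x, the point near its middle), to the right of the housing seen from the robot. The hinge lies 116 to 118 mm behind it along the housing's +x, 52 mm above the shelf; the point is about 81 mm above the shelf when up and 40 mm when fully down.
- nozzle: Yellow plastic nozzle cap lying on the shelf to the left or right in front of the housing, 100 mm long along its x: a square base 60 x 32 x 32 mm (x from -50 to +10), then a cone of 14 to 6 mm radius to x = +50. Origin: on the underside, at mid length. 50 g.
- nozzle_grip (a point): Grip point of the nozzle cap: centre of the square base's cross-section, near the centre of mass, 16 mm above the underside; grip across y (32 mm wide).
- cartridge_a_mid (a point): Centre of the cartridge with the blue band lying in the tray's left lane, 46 mm diameter, 190 mm long along x, 0.2 to 0.4 kg.
- cartridge_b_mid (a point): Centre of the cartridge with the grey band lying in the tray's right lane, same size.
- punch: Steel cartridge punch lying on the shelf on the other side from the nozzle cap, 130 mm long along its x, 26 wide, 22 high; origin on the underside at mid length. Leave alone.
- bin (a joint): Tilt angle of the clear plastic parts bin that stands to the left of the housing, in rad: 0 shut. Leave alone.
- bin_frame: Grey frame of the clear bin, fixed, 140 deep x 146 wide x 150 mm high; origin: middle of its front edge, on the shelf.
Things that resemble listed ones, but are neither listed nor needed, are in the scene too. There is more than one size of the nozzle; the job needs the largest.

How it is judged:
By the outcome, as a careful person would: the job done as asked, in the order asked, and still so for the second after the job is handed in, with the robot touching nothing.
It also fails if it takes over 54 s, if anything falls off the work surface, if the arm or the gripper's body presses on something with over 40 N, if the wrist force passes 120 N, or if a joint passes its speed limit or range.

## Robot

A 7-joint arm with a two-finger parallel gripper is mounted at the origin on the work surface. World frame = base frame: x ahead of the robot, y to its left, z up, the work surface at z = 0. Lengths are in mm, angles in rad, forces in N, time in s.
With the tool pointing down it reaches from about 400 to 875 mm from the base axis. Payload 4.4 kg.
Tool frame: the origin (TCP) lies at the very end of the fingers, on their centre line; the grasp point (between the pads) lies 19 mm behind it; y points along the fingers, x is the direction in which the jaws open and shut, and the axes are right-handed (so a half turn about y gives the same grasp; the last joint's range is limited). The gripper opens to 85 mm and grips with 20 to 120 N. Pads are 22 mm wide; open, the fingers measure 114 mm over their backs; the gripper's body (76 mm by 85 mm) begins 54 mm behind the grasp point. The pads swing forward as they close: fully open they stand 13 mm farther back than shut.
Start: joints at [-1.25, 0.628, 0.038, 1.517, -0.027, 0.996, -0.02], TCP at [245.175, 602.002, 231.313] pointing down, gripper open.
Joint ranges: [-3.06, 3.06], [-0.37, 2.12], [-1.25, 1.32], [0.18, 2.47], [-1.1, 4.24], [0.23, 1.98], [-2.94, 2.94]. Speed limits (rad/s): [2.57, 2.57, 3.14, 3.14, 3.14, 3.14, 3.14].

## Interface

Orientations are given as a unit quaternion [x, y, z, w].
In Python, from workcell import robot gives the robot as it stands.
- The arm moves only by the tool arm_command, never from a script. Its argument "targets" is one flat list of numbers, 7 for each row, row after row: the turn, a rotation vector about the tool's x, y, z in degrees, then the shift along the tool's x, y, z in cm, then the opening, from -1 (shut) to 1 (fully open), so that 0 is half open. In form: [rx, ry, rz, tx, ty, tz, fingers, rx, ry, rz, tx, ty, tz, fingers, ...]. A call has 1 to 5 rows; each row shifts and turns the commanded pose from where the row before left it, along the tool's axes as they then stand; what a row does not reach is not made up. A row lasts 1/10 s, in which the tool goes at most 50 mm and 8.59 degrees, less where a joint would pass 70% of its speed; a pose out of reach is approached as far as the arm can. A call is refused whole if a number of a shift passes 5 or a number of a turn 8.59, either way. A call with a gripper value outside its range is refused whole. The fingers move at their own pace and stop on an object; the grip force is fixed at half the most. Time passes only in rows, so rows that do not move let the fingers close. It gives the time, the measured TCP pose, the force and the opening at its end, in the units of the state.
- robot.sense(): the state, without advancing time (a new reading comes with each control period).
- robot.camera(name): name is "scene" or "side" or "wrist"; returns a dict with "image" (400x640x3 uint8, red, green, blue), "intrinsics" (3x3 intrinsics, pixels), "rvec" (rotation vector, rad) and "tvec" (3), from world to camera coordinates, as OpenCV has them; the wrist camera has in their place "tool_from_camera" (4x4, takes a point from camera to tool coordinates, whose origin is the TCP and whose axes are the tool frame's). Camera axes: x right, y down, z forward; pixel columns grow to the right and rows downward; lengths in mm; the calibration is good to about 2 mm. A picture is of the moment at which its call begins: read the wrist's pose just before it. There is no depth.
- robot.sign_off(): hands the job in, once; it reports no verdict.
The state is a dict: "t": time; "qpos": joint angles; "dq": joint speeds; "tau": joint torques, N m; "tcp_pos": TCP position; "orientation": TCP orientation; "ft_force": force on the tool from outside, world axes, zero at the start; "ft_torque": the same for the moment, N m; "width": opening from 0.0 (shut) to 1.0 (fully open).
Only numpy, scipy, OpenCV 4.12 (cv2) and the standard library are available. Lean on these libraries where they do the work, as an engineer would, in place of code of your own. Each camera call takes 0.05 s, during which the arm holds its last target.

## Working session

There is one attempt and no reset: what is moved stays moved. The work goes in short steps, Python scripts to look and compute and a tool call to move; the robot and the scene stay as the last step left them, time stands still between calls to the robot, and variables do not carry over. Pictures are saved under pics/ and viewed, and the job is handed in when it is done.

Besides the shell and the picture viewer there is one more tool, called after ">>>" as a command line: name --argument value ..., lists and objects as JSON in quotes. arm_command: Moves the arm, as the interface text tells. Its arguments: {"type":"object","properties":{"targets":{"type":"array","items":{"type":"number"}}},"required":["targets"]}

```bash
mkdir -p pics; ls
python3 - <<'E'
from workcell import robot
import cv2,numpy as np,pickle
s=robot.sense();print(s)
d={}
for n in ["scene","side","wrist"]:
    c=robot.camera(n);d[n]=c
    cv2.imwrite(f"pics/{n}0.png",c["image"][:,:,::-1])
    print(n,{k:np.round(v,3).tolist() for k,v in c.items() if k!="image"})
pickle.dump(d,open("d0.pkl","wb"))
E
```

```text
pics
{'t': 0.0, 'qpos': array([-1.24981909,  0.62933215,  0.03841837,  1.51836389, -0.02699071,
        0.99628065, -0.01996105]), 'dq': array([-2.77322690e-03,  3.38742397e-04, -2.55857838e-05,  8.64078008e-04,
       -1.56899836e-04,  5.38348172e-06, -3.23329768e-04]), 'tau': array([ 7.39382153e-05, -5.63393104e+01,  1.22633826e+00, -1.93446082e+01,
        1.11015287e-02,  1.05083728e-02, -3.82450628e-05]), 'tcp_pos': array([244.91408307, 601.42920426, 230.39902324]), 'orientation': array([ 0.58713277,  0.39406079, -0.39514912, -0.58638585]), 'ft_force': array([ 0.17709123,  0.43186261, -0.06333076]), 'ft_torque': array([-0.03294881, -0.00516014,  0.05388514]), 'width': 1.0044768458595834}
scene {'intrinsics': [[396.774, 0.0, 316.723], [0.0, 396.774, 202.952], [0.0, 0.0, 1.0]], 'rvec': [2.095, 1.061, -0.459], 'tvec': [-349.157, -251.922, 1381.55]}
side {'intrinsics': [[514.052, 0.0, 318.959], [0.0, 514.052, 208.766], [0.0, 0.0, 1.0]], 'rvec': [2.037, -0.65, 0.378], 'tvec': [-445.781, 249.026, 1017.737]}
wrist {'intrinsics': [[319.982, 0.0, 321.623], [0.0, 319.982, 201.322], [0.0, 0.0, 1.0]], 'tool_from_camera': [[1.0, 0.001, 0.001, -1.672], [-0.0, -0.284, 0.959, -142.776], [0.001, -0.959, -0.284, 73.724], [0.0, 0.0, 0.0, 1.0]]}
```

View pics/scene0.png

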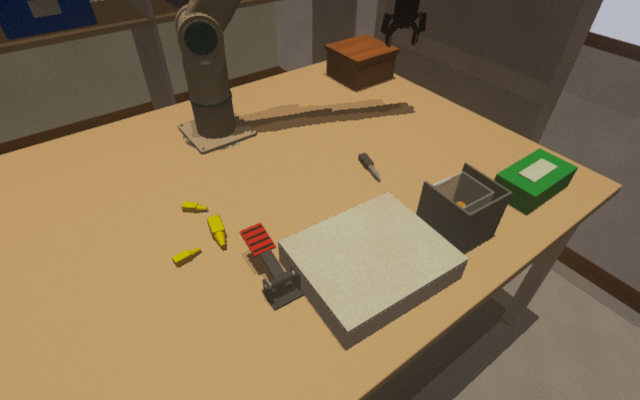

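View pics/side0.png

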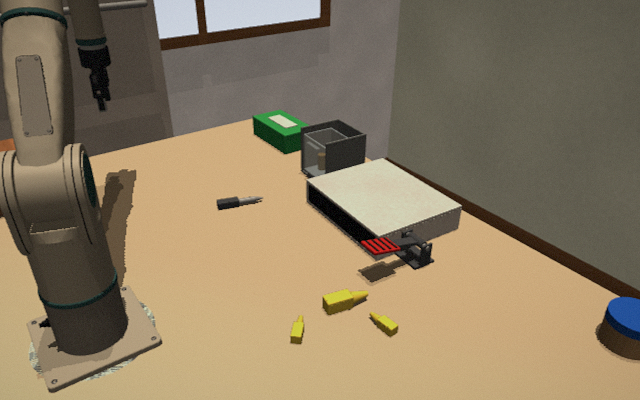

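View pics/wrist0.png

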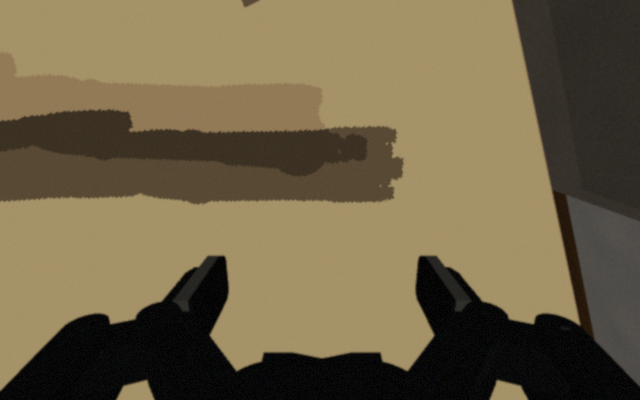

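The scene view shows the housing roof about (370,260), the red pad at (258,239), three yellow caps at (217,231) large, (195,207) and (187,256) small, the punch at (370,166) and the bin at (462,207). In the side view the large cap is at (345,300), the small ones at (297,329) and (385,324), and the pad at (380,245).

```bash
cat > h.py <<'E'
import numpy as np,cv2,pickle
from scipy.spatial.transform import Rotation as Ro
def KRt(c,state=None):
    K=np.array(c["intrinsics"])
    if "rvec" in c:
        R=cv2.Rodrigues(np.array(c["rvec"],float))[0];t=np.array(c["tvec"],float).ravel()
    else:
        T=np.eye(4);T[:3,:3]=Ro.from_quat(state["orientation"]).as_matrix();T[:3,3]=state["tcp_pos"]
        M=np.linalg.inv(T@np.array(c["tool_from_camera"]));R=M[:3,:3];t=M[:3,3]
    return K,R,t
def cast(c,px,z,state=None):
    K,R,t=KRt(c,state);px=np.atleast_2d(np.array(px,float))
    d=(np.linalg.inv(K)@np.c_[px,np.ones(len(px))].T).T@R
    o=-R.T@t
    return o+d*((z-o[2])/d[:,2])[:,None]
def proj(c,P,state=None):
    K,R,t=KRt(c,state);P=np.atleast_2d(P)@R.T+t;p=P@K.T
    return p[:,:2]/p[:,2:]
def tri(c1,p1,c2,p2):
    A=[]
    for c,p in((c1,p1),(c2,p2)):
        K,R,t=KRt(c);M=K@np.c_[R,t];A+= [p[0]*M[2]-M[0],p[1]*M[2]-M[1]]
    X=np.linalg.svd(np.array(A))[2][-1];return X[:3]/X[3]
def mask(c,kind):
    h=cv2.cvtColor(c["image"],cv2.COLOR_RGB2HSV).astype(int);H,S,V=h[...,0],h[...,1],h[...,2]
    if kind=="yellow": m=(H>24)&(H<34)&(S>200)&(V>60)
    if kind=="red": m=((H<6)|(H>174))&(S>180)&(V>60)
    if kind=="white": m=(S<45)&(V>125)
    return m.astype(np.uint8)*255
def blobs(m,a=30):
    cs,_=cv2.findContours(m,cv2.RETR_EXTERNAL,cv2.CHAIN_APPROX_NONE)
    return sorted([k for k in cs if cv2.contourArea(k)>a],key=cv2.contourArea,reverse=True)
E
python3 - <<'E'
from h import *
d=pickle.load(open("d0.pkl","rb"))
for n in["scene","side"]:
    c=d[n]
    for k in["yellow","red","white"]:
        for b in blobs(mask(c,k))[:5]:
            M=cv2.moments(b);print(n,k,cv2.contourArea(b),(M['m10']/M['m00'],M['m01']/M['m00']),np.round(cast(c,[(M['m10']/M['m00'],M['m01']/M['m00'])],{"yellow":14,"red":81,"white":72}[k])[0]))
    b=blobs(mask(c,"white"))
    cand=max(b,key=lambda q:cv2.contourArea(q)*(abs(q[:,0,0].mean()-375)<60))
    ap=cv2.approxPolyDP(cv2.convexHull(cand),6,True)[:,0];print(ap.tolist(),np.round(cast(c,ap,72)).tolist())
    im=c["image"][:,:,::-1].copy()
    x0,y0=(160,180) if n=="scene" else (250,180)
    cv2.imwrite(f"pics/crop_{n}.png",cv2.resize(im[y0:y0+150,x0:x0+200],None,fx=4,fy=4,interpolation=cv2.INTER_CUBIC))
E
```

```text
scene yellow 229.5 (216.4458968772694, 227.0944081336238) [ 443. -213.   14.]
scene yellow 99.0 (182.59427609427607, 255.026936026936) [ 481. -320.   14.]
scene yellow 71.0 (191.575117370892, 205.01173708920186) [ 328. -230.   14.]
scene red 351.5 (257.3328591749644, 239.823613086771) [ 600. -178.   81.]
scene white 1677.5 (618.470044709389, 20.38609041231992) [ 346. 2167.   72.]
scene white 61.0 (536.8169398907104, 174.22131147540983) [832. 575.  72.]
[[639, 0], [639, 45], [590, 31], [603, 0]] [[239.0, 2676.0, 72.0], [567.0, 1873.0, 72.0], [340.0, 1874.0, 72.0], [114.0, 2491.0, 72.0]]
side red 316.5 (379.90889942074773, 246.25013164823588) [ 585. -181.   81.]
side white 5874.5 (383.4706499843958, 195.54396118818622) [756.  -3.  72.]
side white 2776.0 (256.37145773294907, 12.505583573487032) [1734. 2384.   72.]
side white 1427.5 (175.6984238178634, 17.754816112084065) [1209. 2511.   72.]
side white 143.0 (282.34265734265733, 121.06293706293707) [818. 597.  72.]
side white 84.5 (104.15581854043391, 372.55029585798815) [ -17. -181.   72.]
[[307, 169], [383, 158], [461, 205], [378, 235], [307, 180]] [[678.0, 240.0, 72.0], [909.0, 170.0, 72.0], [887.0, -153.0, 72.0], [621.0, -135.0, 72.0], [640.0, 185.0, 72.0]]
```

View pics/crop_scene.png

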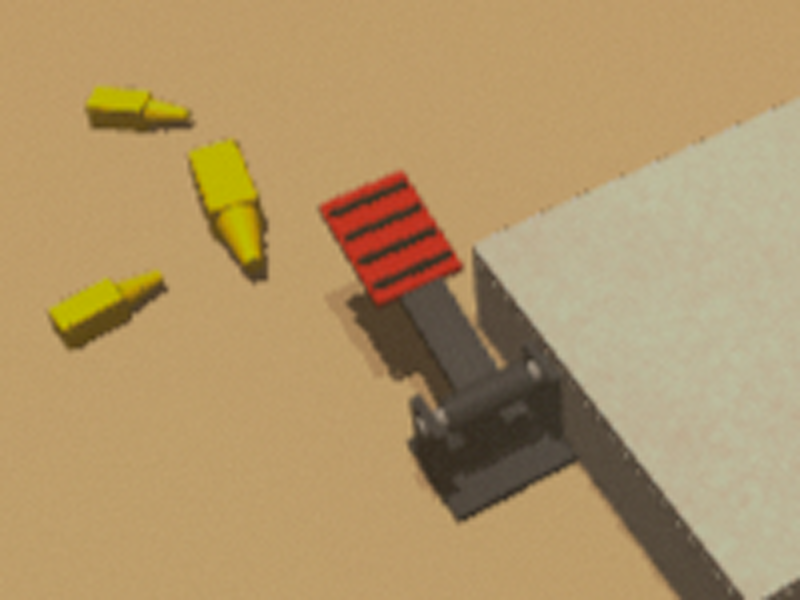

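View pics/crop_side.png

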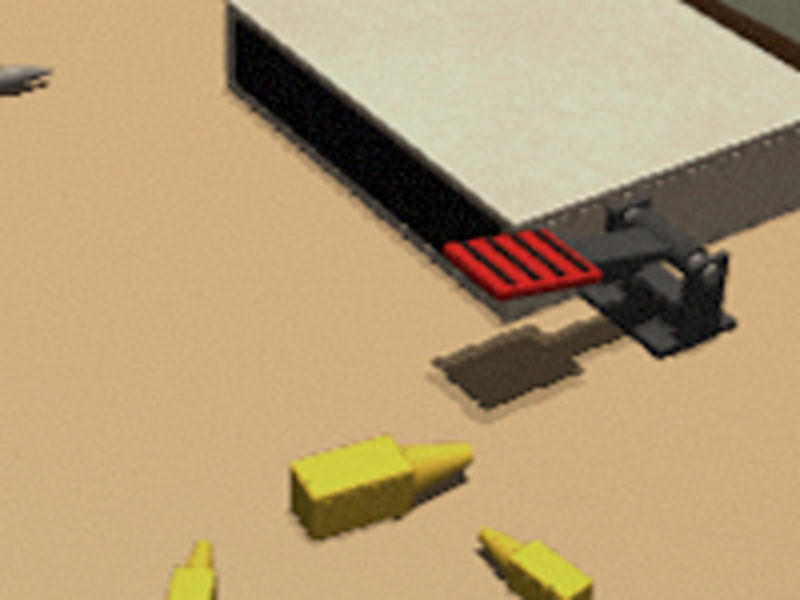

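Run:
```python
from h import *
d=pickle.load(open("d0.pkl","rb"))
S,D=d["scene"],d["side"]
f=lambda L,o:np.array(L,float)/4+np.array(o)-.375
sc=lambda L:f(L,(160,180)); sd=lambda L:f(L,(250,180))
print("noz scene top",cast(S,sc([(188,152),(235,140),(257,195),(210,213)]),32).round(1).tolist(),"tip",cast(S,sc([(256,270)]),16).round(1).tolist())
print("noz side top",cast(D,sd([(292,467),(390,437),(412,470),(315,502)]),32).round(1).tolist(),"tip",cast(D,sd([(470,455)]),16).round(1).tolist())
P=[tri(S,a,D,b).round(1).tolist() for a,b in zip(sc([(320,207),(402,172),(462,266),(380,303)]),sd([(446,243),(550,231),(602,273),(502,297)]))]
# order check: scene: frontL? 
print("pad as-listed",P)
# correct correspondance by plane
print("pad scene z81",cast(S,sc([(320,207),(402,172),(462,266),(380,303)]),81).round(1).tolist())
print("pad side z81",cast(D,sd([(446,243),(550,231),(602,273),(502,297)]),81).round(1).tolist())
print("roof FR",tri(S,sc([(473,247)])[0],D,sd([(512,228)])[0]))
print("roof scene",cast(S,np.r_[sc([(473,247)]),[[388,199],[463,262],[345,332]]],72).round(1).tolist())
print("roof side",cast(D,np.r_[sd([(512,228)]),[[307,180],[384,159],[461,206]]],72).round(1).tolist())
c=S["image"][170:345,270:480];cv2.imwrite("pics/roof.png",cv2.resize(c[:,:,::-1],None,fx=3.5,fy=3.4))
c=D["image"][140:270,190:480];cv2.imwrite("pics/roofside.png",cv2.resize(c[:,:,::-1],None,fx=2.7,fy=2.7))
```

```text
noz scene top [[415.7, -224.1, 32.0], [423.1, -194.9, 32.0], [476.1, -206.0, 32.0], [473.2, -236.3, 32.0]] tip [[517.6, -230.1, 16.0]]
noz side top [[415.7, -198.0, 32.0], [472.5, -208.5, 32.0], [465.5, -235.9, 32.0], [409.5, -226.6, 32.0]] tip [[510.9, -230.4, 16.0]]
pad as-listed [[547.4, -178.1, 97.1], [597.6, -177.2, 109.0], [642.8, -173.6, 62.9], [592.4, -173.4, 42.7]]
pad scene z81 [[553.5, -197.3, 81.0], [556.4, -144.7, 81.0], [639.7, -155.5, 81.0], [636.3, -205.5, 81.0]]
pad side z81 [[565.6, -139.0, 81.0], [622.2, -163.8, 81.0], [618.0, -211.2, 81.0], [557.6, -196.4, 81.0]]
roof FR [ 619.72049677 -135.85046807   67.78412953]
roof scene [[624.0, -138.9, 72.0], [665.4, 167.0, 72.0], [911.2, 153.8, 72.0], [888.6, -160.1, 72.0]]
roof side [[615.6, -139.4, 72.0], [639.6, 184.6, 72.0], [906.8, 163.5, 72.0], [883.2, -156.7, 72.0]]
```

View pics/roof.png

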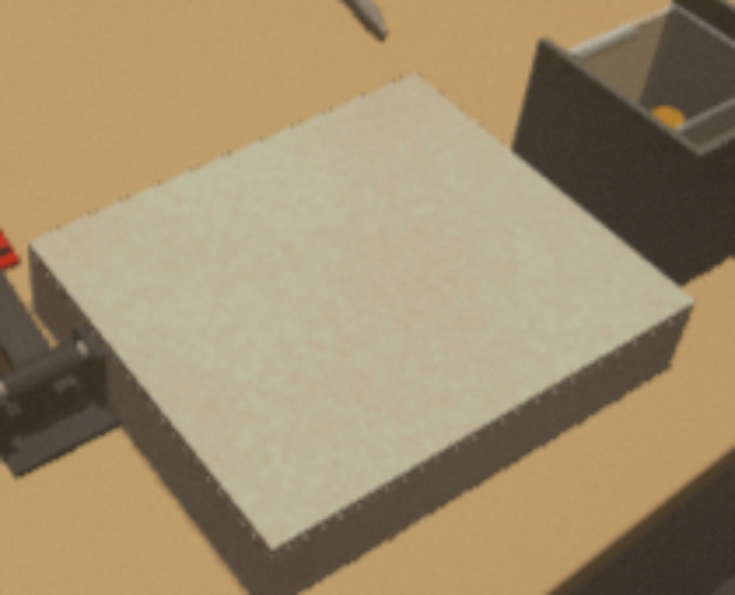

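View pics/roofside.png

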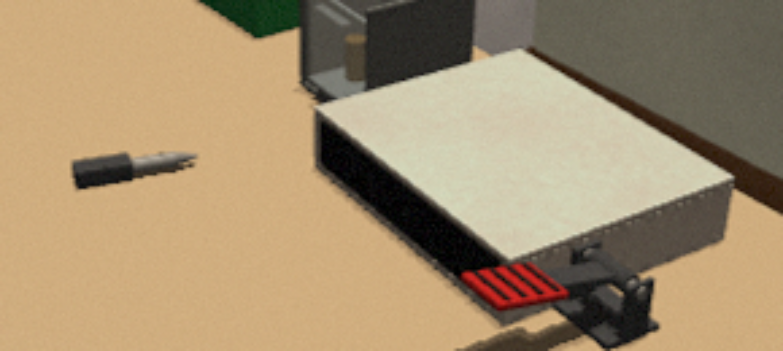

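Run:
```python
from h import *
d=pickle.load(open("d0.pkl","rb"))
S,D=d["scene"],d["side"]
# model order FR,FL,BL,BR
M=np.array([[0,-165],[0,165],[270,165],[270,-165]],float)
a=cast(S,[(278.6,241.8),(388.4,191.3),(467.5,258),(347.5,331.2)],72)[:,:2]
b=cast(D,[(379,235.3),(307.5,180.5),(383.5,157.6),(461.3,206.5)],72)[:,:2]
print(a.round(1).tolist(),b.round(1).tolist())
for q in(a,b,(a+b)/2):
    mc=M.mean(0);qc=q.mean(0);H=(M-mc).T@(q-qc);U,_,V=np.linalg.svd(H);R=(U@V).T
    o=qc-R@mc;print("origin",o.round(1),"yaw",np.degrees(np.arctan2(R[1,0],R[0,0])).round(2),"res",np.abs((R@M.T).T+o-q).max().round(1))
```

```text
[[626.0, -138.3], [644.0, 189.3], [909.8, 171.0], [890.0, -155.3]] [[621.9, -137.1], [639.1, 181.4], [912.1, 171.7], [881.9, -158.8]]
origin [632.7  24.9] yaw -3.5 res 3.4
origin [629.   23.4] yaw -3.85 res 6.6
origin [630.9  24.1] yaw -3.68 res 3.8
```

```bash
cat >> h.py <<'E'
YAW=np.radians(-3.6);HO=np.array([631.,24.])
def hw(x,y):
    c,s=np.cos(YAW),np.sin(YAW);return np.array([HO[0]+c*x-s*y,HO[1]+s*x+c*y])
def Rdown(yaw,flip=1):
    # tool y down; tool x along world y rotated by yaw, sign flip
    y=np.array([0,0,-1.]);x=flip*np.array([-np.sin(yaw),np.cos(yaw),0]);return np.c_[x,y,np.cross(x,y)]
def go(s,pos,R):
    T=Ro.from_quat(s["orientation"]).as_matrix()
    rv=Ro.from_matrix(T.T@R).as_rotvec(degrees=True)
    return rv.round(2),(T.T@(np.array(pos)-s["tcp_pos"])/10).round(2)
E
python3 - <<'E'
from h import *
from workcell import robot
s=robot.sense();print(Ro.from_quat(s["orientation"]).as_matrix().round(3))
for f in(1,-1):
    print(go(s,[593,-177,130],Rdown(YAW,f)), (Rdown(YAW,f).T@(np.array([593,-177,130])-s["tcp_pos"])/10).round(2))
E
```

```text
[[ 0.377 -0.001 -0.926]
 [ 0.926 -0.001  0.377]
 [-0.002 -1.    -0.   ]]
(array([-1.000e-02, -1.856e+01, -9.000e-02]), array([-58.96,  10.15, -61.6 ])) [-75.52  10.06 -39.62]
(array([ 1.2000e-01,  1.6144e+02, -2.0000e-02]), array([-58.96,  10.15, -61.6 ])) [75.52 10.06 39.62]
```

>>> arm_command --targets '[0,-4,0,-1.5,0,-1.5,-1,0,-5,0,-3,0,-3,-1,0,-5,0,-3,0,-3,-1,0,-4.6,0,-3.3,0,-3,-1,0,0,0,-4,0,-2,-1]'

```text
t: 0.65
tcp_pos: [338.9, 429.0, 231.1]
orientation: [0.515, 0.485, -0.484, -0.515]
ft_force: [1.5, 0.2, 1.1]
width: 0.145
```

>>> arm_command --targets '[0,0,0,-4,0,-2,-1,0,0,0,-4,0,-2,-1,0,0,0,-4,0,-2,-1,0,0,0,-4,0,-2,-1,0,0,0,-4,0,-2,-1]'

```text
t: 1.15
tcp_pos: [425.2, 222.8, 231.3]
orientation: [0.515, 0.484, -0.484, -0.515]
ft_force: [0.1, 0.5, -0.1]
width: -0.005
```

Run:
```python
from h import *
from workcell import robot
s=robot.sense();print(s["t"],s["tcp_pos"],s["qpos"].round(2),s["width"],s["ft_force"].round(1))
print(go(s,[593,-177,130],Rdown(YAW)))
```

```text
1.15 [425.19920544 222.83999496 231.30594937] [-0.52  0.39 -0.03  1.98  0.02  0.78  0.95] -0.005105954763703427 [ 0.1  0.5 -0.1]
(array([ 0.  ,  0.04, -0.  ]), array([-38.87,  10.13, -19.23]))
```

>>> arm_command --targets '[0,0,0,-4,0,-2,-1,0,0,0,-4,0,-2,-1,0,0,0,-4,0,-2,-1,0,0,0,-4,0,-2,-1,0,0,0,-4,0,-2,-1]'

```text
t: 1.65
tcp_pos: [512.5, 17.1, 231.3]
orientation: [-0.515, -0.484, 0.484, 0.515]
ft_force: [1.6, 0.3, -0.2]
width: -0.0
```

>>> arm_command --targets '[0,0,0,-4,0,-2,-1,0,0,0,-4,0,-2,-1,0,0,0,-3,0,-1,-1,0,0,0,0,0,0,-1]'

```text
t: 2.05
tcp_pos: [555.6, -100.7, 230.9]
orientation: [0.518, 0.481, -0.483, -0.516]
ft_force: [-0.3, -0.9, 0.4]
width: 0.001
```

Run:
```python
from h import *
from workcell import robot
s=robot.sense();c=robot.camera("wrist");cv2.imwrite("pics/w1.png",c["image"][:,:,::-1]);pickle.dump((s,c),open("w1.pkl","wb"))
print(s["t"],s["tcp_pos"],s["width"],s["ft_force"].round(1))
print(go(s,[593,-177,130],Rdown(YAW)))
for b in blobs(mask(c,"red"))[:5]: print(cv2.contourArea(b))
R=np.vstack([b[:,0] for b in blobs(mask(c,"red"),20)]);r=cv2.minAreaRect(R);print(r,cast(c,cv2.boxPoints(r),81,s).round(1).tolist(),cast(c,[r[0]],81,s))
```

```text
2.05 [ 555.63830261 -100.67187748  230.92662829] 0.001256190691045128 [-0.3 -0.9  0.4]
(array([ 0.03, -0.45, -0.21]), array([-7.31, 10.12, -4.26]))
3448.5
((248.59352111816406, 225.35560607910156), (68.49247741699219, 57.415340423583984), 86.05481719970703) [[553.2, -200.8, 81.0], [553.2, -146.2, 81.0], [624.1, -149.4, 81.0], [624.5, -207.7, 81.0]] [[ 587.58508423 -175.88578395   81.        ]]
```

View pics/w1.png

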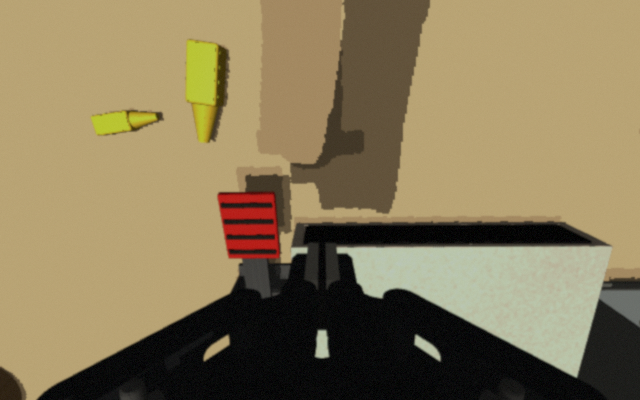

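>>> arm_command --targets '[0,0,0,-2.5,2,-1.4,-1,0,0,0,-3,3.5,-1.6,-1,0,0,0,-1.8,3.5,-1,-1,0,0,0,0,3.3,0,-1,0,0,0,0,1,0,-1]'

```text
t: 2.6
tcp_pos: [587.9, -167.4, 94.6]
orientation: [-0.513, -0.483, 0.486, 0.517]
ft_force: [-1.9, 1.0, -0.7]
width: 0.002
```

>>> arm_command --targets '[0,0,0,0,1,0,-1,0,0,0,0,0.8,0,-1,0,0,0,0,0.8,0,-1,0,0,0,0,0.8,0,-1]'

```text
t: 3.0
tcp_pos: [590.4, -168.4, 66.0]
orientation: [-0.515, -0.485, 0.484, 0.515]
ft_force: [-4.7, 1.2, 9.2]
width: -0.001
```

>>> arm_command --targets '[0,0,0,0,0.8,0,-1,0,0,0,0,0.8,0,-1,0,0,0,0,0.6,0,-1,0,0,0,0,0.4,0,-1,0,0,0,0,0,0,-1]'

```text
t: 3.5
tcp_pos: [590.3, -168.4, 41.6]
orientation: [-0.515, -0.484, 0.484, 0.515]
ft_force: [-7.3, 1.8, 16.4]
width: 0.003
```

>>> arm_command --targets '[0,0,0,0,0.2,0,-1,0,0,0,0,0,0,-1]'

```text
t: 3.7
tcp_pos: [590.4, -168.4, 41.1]
orientation: [-0.515, -0.485, 0.484, 0.515]
ft_force: [-9.5, 3.5, 27.7]
width: 0.0
```

Run:
```python
from h import *
from workcell import robot
c=robot.camera("side");cv2.imwrite("pics/s1.png",cv2.resize(c["image"][120:320,230:500,::-1],None,fx=2.9,fy=2.9))
s=robot.sense();print(s["t"],s["tcp_pos"],s["ft_force"])
```

```text
3.75 [ 590.41053268 -168.40247741   41.10341921] [-9.91625714  3.47826088 27.67182532]
```

View pics/s1.png

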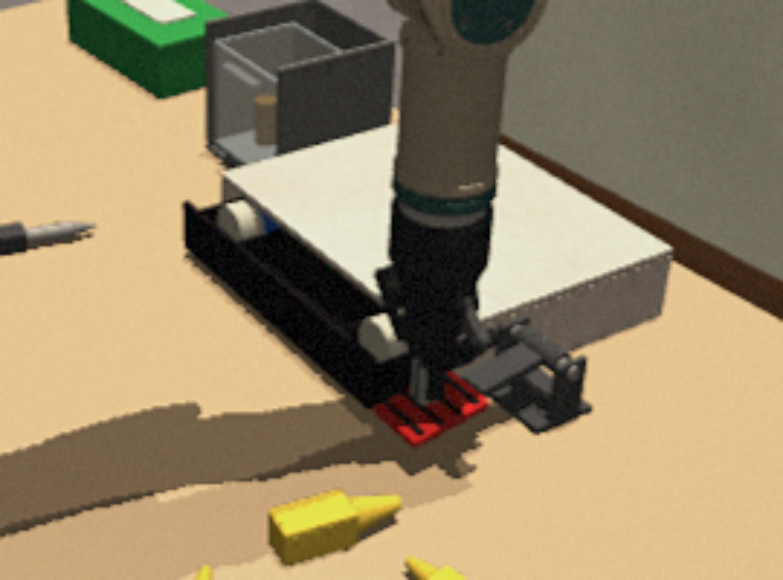

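>>> arm_command --targets '[0,0,0,0,-1.5,0,-1,0,0,0,0,-3,0,-1,0,0,0,0,-3.5,0,-1,0,0,0,2,-3,0,-1,0,0,0,4.5,0,0,-1]'

```text
t: 4.25
tcp_pos: [598.4, -109.5, 152.4]
orientation: [0.521, 0.484, -0.481, -0.513]
ft_force: [1.3, -0.2, -0.9]
width: 0.002
```

>>> arm_command --targets '[0,0,0,4.5,0,0,-1,0,0,0,4.5,0,-0.3,-1,0,0,0,3,0,-0.3,-1,0,0,0,0.9,0,0,-1,0,0,0,0,0,0,-1]'

```text
t: 4.75
tcp_pos: [609.1, 26.3, 147.3]
orientation: [0.515, 0.486, -0.485, -0.514]
ft_force: [0.0, -0.7, 0.5]
width: -0.0
```

Run:
```python
from h import *
from workcell import robot
s=robot.sense();c=robot.camera("wrist");cv2.imwrite("pics/w2.png",c["image"][:,:,::-1]);pickle.dump((s,c),open("w2.pkl","wb"))
print(s["t"],s["tcp_pos"],s["ft_force"].round(1))
c2=robot.camera("side");cv2.imwrite("pics/s2.png",cv2.resize(c2["image"][120:320,230:500,::-1],None,fx=2.9,fy=2.9))
```

```text
4.75 [609.09457135  26.26297871 147.27952169] [ 0.  -0.7  0.5]
```

View pics/w2.png

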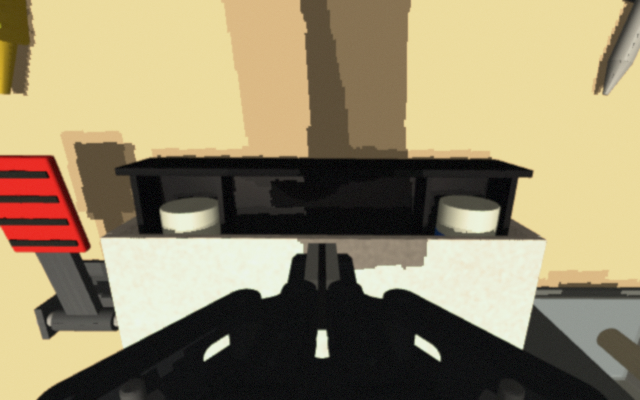

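View pics/s2.png

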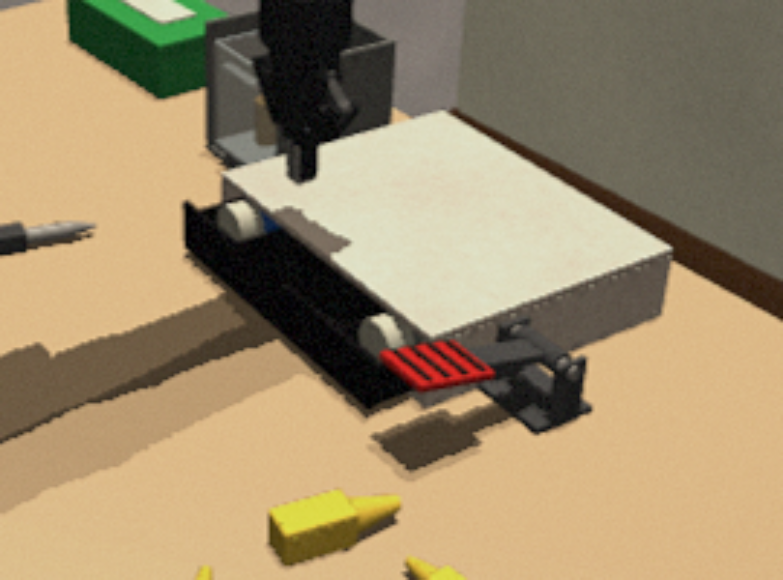

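Run:
```python
from h import *
s,c=pickle.load(open("w2.pkl","rb"))
im=c["image"]
print(im[145:250:1,330].sum(1).tolist())
print("roof",cast(c,[(108,237),(330,237),(543,238)],72,s).round(1).tolist())
print("wall",cast(c,[(120,172),(330,158),(330,174),(530,174)],60,s).round(1).tolist())
print("TCP tool at",proj(c,[s["tcp_pos"]],s), hw(-22,0), hw(-44,0))
cv2.imwrite("pics/w2c.png",cv2.resize(im[140:260,240:420,::-1],None,fx=4,fy=4)*1)
```

```text
[229, 225, 230, 223, 227, 228, 233, 226, 231, 231, 224, 218, 201, 136, 55, 30, 14, 28, 18, 28, 36, 17, 30, 36, 21, 29, 27, 26, 27, 35, 51, 30, 31, 29, 30, 19, 31, 43, 36, 40, 47, 37, 30, 44, 40, 38, 36, 24, 29, 48, 47, 64, 76, 73, 68, 59, 68, 56, 42, 55, 60, 63, 37, 39, 33, 24, 39, 42, 47, 33, 41, 38, 36, 27, 25, 27, 49, 30, 32, 40, 29, 21, 25, 34, 21, 21, 41, 26, 22, 81, 168, 210, 241, 291, 362, 398, 399, 361, 262, 186, 182, 178, 179, 178, 186]
roof [[617.8, -132.2, 72.0], [627.2, 30.5, 72.0], [637.2, 187.1, 72.0]]
wall [[572.3, -119.7, 60.0], [571.0, 33.6, 60.0], [582.7, 33.1, 60.0], [591.2, 179.2, 60.0]]
TCP tool at [[323.65814645 263.29470857]] [609.04341197  25.38139143] [587.08682395  26.76278286]
```

View pics/w2c.png

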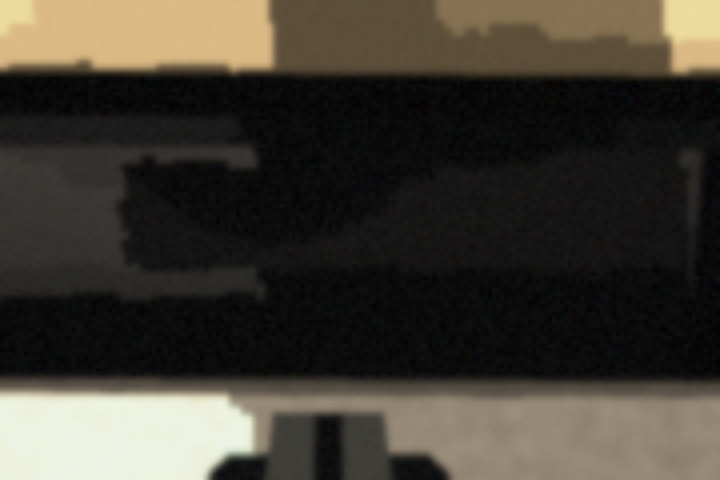

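>>> arm_command --targets '[0,0,0,0,2,0.6,-1,0,0,0,0,3,0,-1,0,0,0,0,2,0,-1,0,0,0,0,1,0,-1,0,0,0,0,0.5,0,-1]'

```text
t: 5.35
tcp_pos: [602.4, 22.1, 60.6]
orientation: [0.516, 0.483, -0.484, -0.516]
ft_force: [-0.3, -0.5, -0.5]
width: -0.002
```

>>> arm_command --targets '[0,0,0,0,0.8,0,-1,0,0,0,0,0.8,0,-1,0,0,0,0,0.4,0,-1,0,0,0,0,0,0,-1]'

```text
t: 5.75
tcp_pos: [602.4, 24.2, 40.9]
orientation: [-0.515, -0.484, 0.484, 0.515]
ft_force: [-0.3, 0.3, 0.1]
width: 0.003
```

Run:
```python
from h import *
from workcell import robot
s=robot.sense();c=robot.camera("wrist");cv2.imwrite("pics/w3.png",c["image"][:,:,::-1])
print(s["t"],s["tcp_pos"],s["ft_force"].round(1))
print("outer wall",[ (u,r,cast(c,[(u,r)],60,s).round(1).tolist()) for u in(200,330,450) for r in [int(np.argmax(c["image"][60:200,u].astype(int).sum(1)<90)+60)]])
```

```text
5.75 [602.40993259  24.20683203  40.90860968] [-0.3  0.3  0.1]
outer wall [(200, 60, [[509.8, -14.6, 60.0]]), (330, 60, [[512.6, 31.7, 60.0]]), (450, 60, [[515.2, 74.4, 60.0]])]
```

View pics/w3.png

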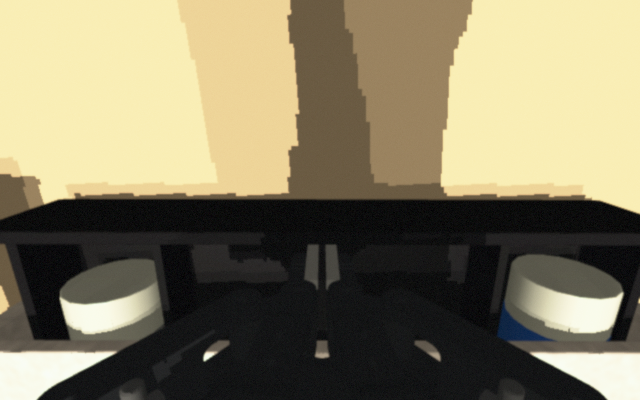

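>>> arm_command --targets '[0,0,0,0,0,0.3,-1,0,0,0,0,0,0.3,-1,0,0,0,0,0,0.2,-1,0,0,0,0,0,0.2,-1,0,0,0,0,0,0.3,-1]'

```text
t: 6.3
tcp_pos: [590.7, 25.1, 41.7]
orientation: [0.516, 0.485, -0.484, -0.515]
ft_force: [2.5, 0.3, 1.0]
width: -0.003
```

>>> arm_command --targets '[0,0,0,0,0,0.4,-1,0,0,0,0,0,0.5,-1,0,0,0,0,0,0.5,-1,0,0,0,0,0,0.5,-1,0,0,0,0,0,0.5,-1]'

```text
t: 6.8
tcp_pos: [565.3, 26.6, 41.4]
orientation: [-0.515, -0.484, 0.484, 0.515]
ft_force: [2.8, 0.3, 2.4]
width: -0.004
```

>>> arm_command --targets '[0,0,0,0,0,0.5,-1,0,0,0,0,0,0.5,-1,0,0,0,0,0,0.5,-1,0,0,0,0,0,0.5,-1,0,0,0,0,0,0.5,-1]'

```text
t: 7.3
tcp_pos: [540.4, 28.2, 41.3]
orientation: [-0.515, -0.484, 0.484, 0.515]
ft_force: [3.8, 1.3, 1.3]
width: -0.003
```

>>> arm_command --targets '[0,0,0,0,0,0.5,-1,0,0,0,0,0,0.5,-1,0,0,0,0,0,0.5,-1,0,0,0,0,0,0.5,-1,0,0,0,0,0,0.4,-1]'

```text
t: 7.8
tcp_pos: [516.2, 29.6, 41.2]
orientation: [-0.515, -0.484, 0.484, 0.515]
ft_force: [3.1, 1.2, 1.6]
width: -0.001
```

Pulling with about 3 N. I'll slow down for the stop.

>>> arm_command --targets '[0,0,0,0,0,0.3,-1,0,0,0,0,0,0.3,-1,0,0,0,0,0,0.2,-1,0,0,0,0,0,0.2,-1,0,0,0,0,0,0.2,-1]'

```text
t: 8.3
tcp_pos: [504.8, 30.3, 41.2]
orientation: [-0.515, -0.484, 0.484, 0.515]
ft_force: [3.7, 0.5, -0.8]
width: -0.002
```

>>> arm_command --targets '[0,0,0,0,0,0.2,-1,0,0,0,0,0,0.2,-1,0,0,0,0,0,0,-1]'

```text
t: 8.6
tcp_pos: [500.0, 30.4, 41.2]
orientation: [-0.515, -0.484, 0.485, 0.516]
ft_force: [1.8, 0.8, -0.1]
width: 0.003
```

>>> arm_command --targets '[0,0,0,0,0,0.15,-1,0,0,0,0,0,0.15,-1,0,0,0,0,0,0.15,-1]'

```text
t: 8.9
tcp_pos: [497.0, 30.6, 41.3]
orientation: [0.516, 0.485, -0.484, -0.515]
ft_force: [4.3, 0.2, -2.3]
width: 0.004
```

>>> arm_command --targets '[0,0,0,0,0,0.1,-1,0,0,0,0,0,0.1,-1,0,0,0,0,0,0,-1]'

```text
t: 9.2
tcp_pos: [497.1, 30.6, 41.5]
orientation: [0.517, 0.485, -0.483, -0.514]
ft_force: [5.4, -0.5, -5.0]
width: -0.004
```

>>> arm_command --targets '[0,0,0,0,0,0.15,-1,0,0,0,0,0,0.15,-1,0,0,0,0,0,0,-1,0,0,0,0,0,0,-1]'

```text
t: 9.6
tcp_pos: [497.0, 30.6, 41.8]
orientation: [0.518, 0.487, -0.481, -0.513]
ft_force: [11.3, -2.2, -7.5]
width: -0.002
```

Run:
```python
from h import *
from workcell import robot
for n in("scene","side"):
    c=robot.camera(n);cv2.imwrite(f"pics/{n}4.png",cv2.resize(c["image"][120:340,190:500,::-1],None,fx=2.5,fy=2.5))
s=robot.sense();print(s["t"],s["tcp_pos"],s["ft_force"])
```

```text
9.7 [497.04892758  30.66814748  41.84081957] [10.46434512 -1.70167154 -6.99593278]
```

View pics/scene4.png

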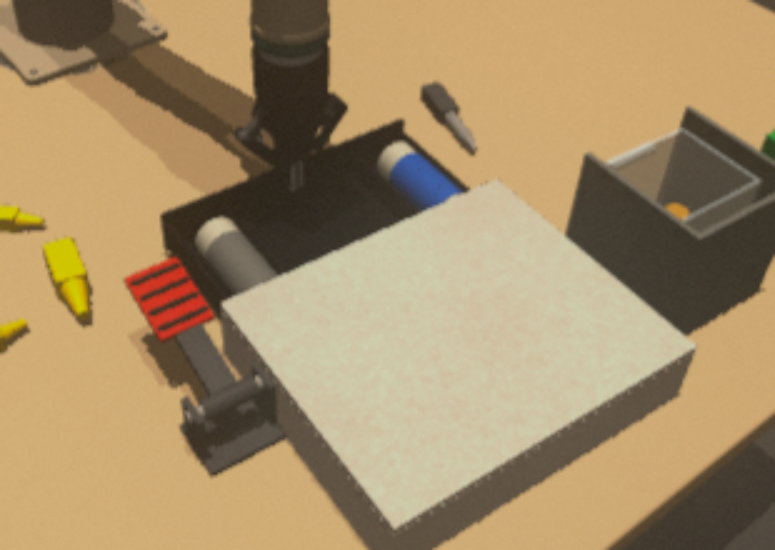

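View pics/side4.png

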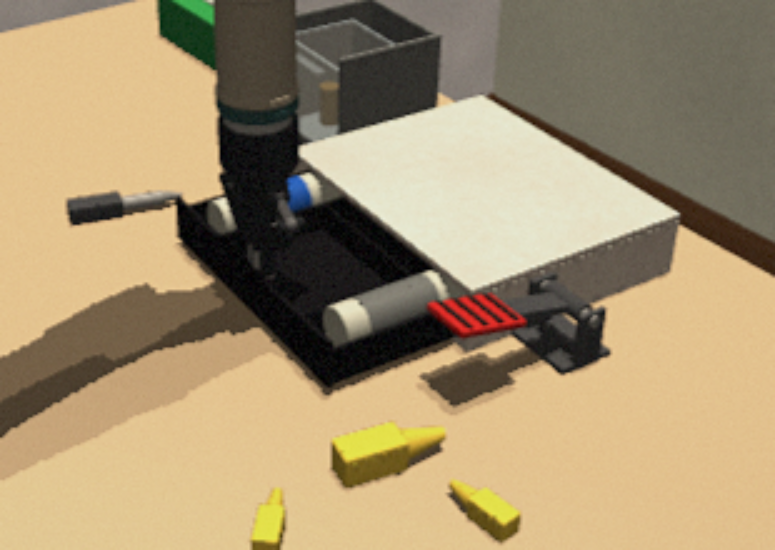

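>>> arm_command --targets '[0,0,0,0,0,-0.7,-1,0,0,0,0,0,-0.3,-1,0,0,0,0,-2,0,-1,0,0,0,0,-4,0,-1,0,0,0,0,-4,0,-1]'

```text
t: 10.2
tcp_pos: [498.8, 30.3, 141.4]
orientation: [-0.514, -0.483, 0.486, 0.517]
ft_force: [0.6, -0.1, 0.1]
width: -0.0
```

>>> arm_command --targets '[0,0,0,-3,-1.5,0,-1,0,0,0,-4.5,0,0.4,1,0,0,0,-4.5,0,0.4,1,0,0,0,-4.5,0,0.4,1,0,0,0,-4.5,0,0.4,1]'

```text
t: 10.7
tcp_pos: [470.1, -179.1, 156.0]
orientation: [-0.514, -0.484, 0.485, 0.516]
ft_force: [1.3, -0.6, 0.4]
width: 0.682
```

>>> arm_command --targets '[0,4,0,-3,0,0,1,0,3.5,0,-0.7,0,0,1,0,0,0,0,0,0,1,0,0,0,0,0,0,1]'

```text
t: 11.1
tcp_pos: [468.6, -213.8, 155.9]
orientation: [-0.545, -0.45, 0.45, 0.546]
ft_force: [0.4, -0.4, -1.0]
width: 0.997
```

Run:
```python
from h import *
from workcell import robot
s=robot.sense();c=robot.camera("wrist");cv2.imwrite("pics/w5.png",c["image"][:,:,::-1]);pickle.dump((s,c),open("w5.pkl","wb"))
print(s["t"],s["tcp_pos"],s["width"],s["ft_force"].round(1))
b=blobs(mask(c,"yellow"))[0];print(cv2.contourArea(b),cv2.minAreaRect(b))
```

```text
11.1 [ 468.61644765 -213.78357568  155.89839181] 0.9972781455352268 [ 0.4 -0.4 -1. ]Traceback (most recent call last):
  File "<stdin>", line 5, in <module>
IndexError: list index out of range
```

View pics/w5.png

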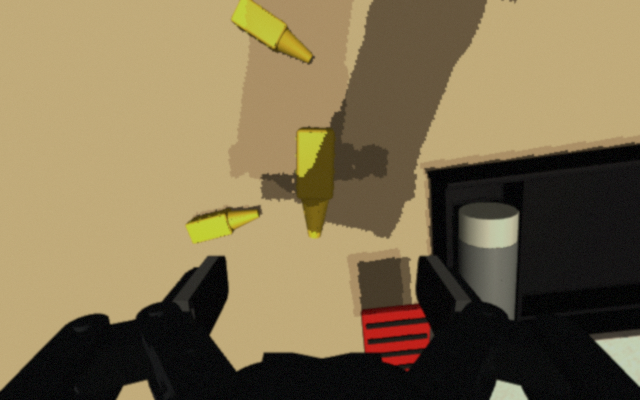

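Run:
```python
from h import *
s,c=pickle.load(open("w5.pkl","rb"))
hsv=cv2.cvtColor(c["image"],cv2.COLOR_RGB2HSV);print(hsv[140,308],hsv[185,315],hsv[100,315],hsv[190,270])
m=((hsv[...,0]>23)&(hsv[...,0]<36)&(hsv[...,1]>190)).astype(np.uint8)*255
T=Ro.from_quat(s["orientation"]).as_matrix()
for b in blobs(m,100):
    r=cv2.minAreaRect(b);print(cv2.contourArea(b),r)
    for z in(16,32):
        P=cast(c,cv2.boxPoints(r),z,s);print(z,((P-s["tcp_pos"])@T)[:,[0,2]].round(0).tolist())
x,y,w,h=270,110,80,140
cv2.imwrite("pics/w5c.png",cv2.resize(c["image"][y:y+h,x:x+w,::-1],None,fx=4,fy=4,interpolation=cv2.INTER_CUBIC))
for row in (135,150,165,175,185):
    xs=np.where(m[row,280:350])[0]+280;print(row,xs.min(),xs.max())
```

```text
[ 31 176 197] [ 24 205  86] [ 18 104 170] [ 18 100 102]
275.0 ((314.8761291503906, 166.207275390625), (35.592933654785156, 75.18448638916016), 1.5074357986450195)
16 [[-25.0, -12.0], [-22.0, 56.0], [9.0, 55.0], [8.0, -12.0]]
32 [[-23.0, -7.0], [-20.0, 57.0], [9.0, 56.0], [8.0, -8.0]]
268.0 ((223.08712768554688, 221.61375427246094), (21.288177490234375, 70.36093139648438), 88.09085083007812)
16 [[-126.0, -20.0], [-60.0, -18.0], [-61.0, -39.0], [-128.0, -41.0]]
32 [[-119.0, -15.0], [-57.0, -13.0], [-57.0, -33.0], [-120.0, -35.0]]
240.5 ((294.8692321777344, 45.85383987426758), (38.574798583984375, 24.68290901184082), 29.744882583618164)
16 [[-41.0, 120.0], [-31.0, 136.0], [-4.0, 122.0], [-14.0, 106.0]]
32 [[-39.0, 117.0], [-29.0, 132.0], [-4.0, 119.0], [-14.0, 104.0]]
124.0 ((203.41464233398438, 235.76829528808594), (32.35643768310547, 12.699625968933105), 6.34019136428833)
16 [[-130.0, -48.0], [-127.0, -36.0], [-97.0, -39.0], [-100.0, -52.0]]
32 [[-123.0, -42.0], [-120.0, -29.0], [-92.0, -33.0], [-94.0, -45.0]]
135 326 331
150 320 329
165 313 329
175 297 329
185 299 329
```

View pics/w5c.png

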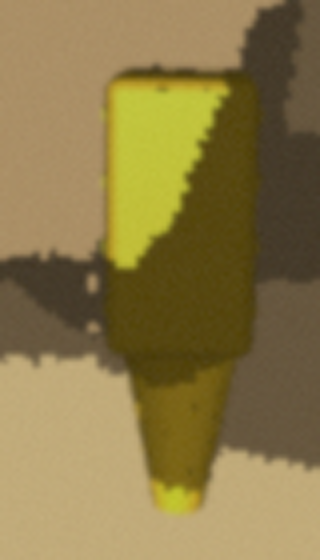

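Run:
```python
from h import *
s,c=pickle.load(open("w5.pkl","rb"))
T=Ro.from_quat(s["orientation"]).as_matrix()
p=np.array([(105,78),(257,80),(252,350),(103,348)])/4+[270,110]-.375
P=cast(c,p,32,s);L=(P-s["tcp_pos"])@T;print(L.round(1).tolist(),L.mean(0),P.mean(0))
t=cast(c,[(314.1,235.5)],16,s);print((t-s["tcp_pos"])@T)
print(s["tcp_pos"],np.degrees(np.arctan2(T[1,0],T[0,0])))
```

```text
[[-22.2, 124.0, 56.4], [8.8, 124.0, 56.0], [8.3, 123.9, -1.1], [-23.9, 123.9, -0.7]] [ -7.24381428 123.95791962  27.6513126 ] [ 439.8238361  -215.45922368   32.        ]
[[ -8.29815913 139.78511686 -43.52644311]]
[ 468.61644765 -213.78357568  155.89839181] 79.051896666372
```

>>> arm_command --targets '[0,0,0,-0.7,2,1.3,1,0,0,0,0,4,1.3,1,0,0,0,0,4,0,1,0,0,0,0,3,0,1,0,0,0,0,1.2,0,1]'

```text
t: 11.65
tcp_pos: [441.3, -214.5, 12.0]
orientation: [-0.543, -0.45, 0.451, 0.547]
ft_force: [-0.1, 1.3, 0.7]
width: 1.004
```

>>> arm_command --targets '[0,0,0,0,0.6,0,1,0,0,0,0,0.3,0,1,0,0,0,0,0,0,1]'

```text
t: 11.95
tcp_pos: [443.4, -216.8, 6.0]
orientation: [0.546, 0.45, -0.449, -0.545]
ft_force: [0.2, 0.2, 0.3]
width: 0.998
```

Run:
```python
from h import *
from workcell import robot
s=robot.sense();c=robot.camera("wrist");cv2.imwrite("pics/w6.png",c["image"][:,:,::-1])
print(s["t"],s["tcp_pos"],s["width"],s["ft_force"].round(1))
c=robot.camera("side");cv2.imwrite("pics/s6.png",cv2.resize(c["image"][220:360,260:440,::-1],None,fx=4,fy=4))
```

```text
11.95 [ 443.44002652 -216.84358111    6.04585523] 0.9980988401067701 [0.2 0.2 0.3]
```

View pics/w6.png

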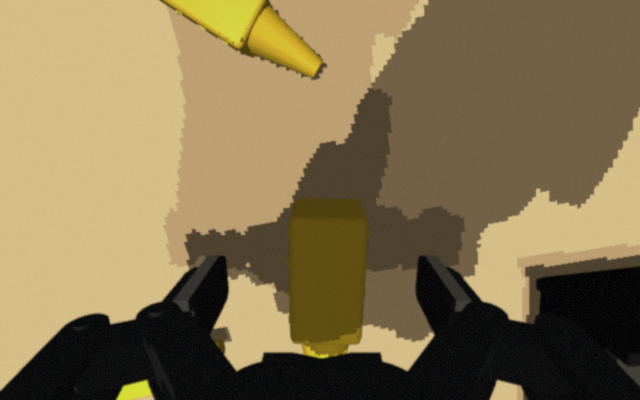

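View pics/s6.png

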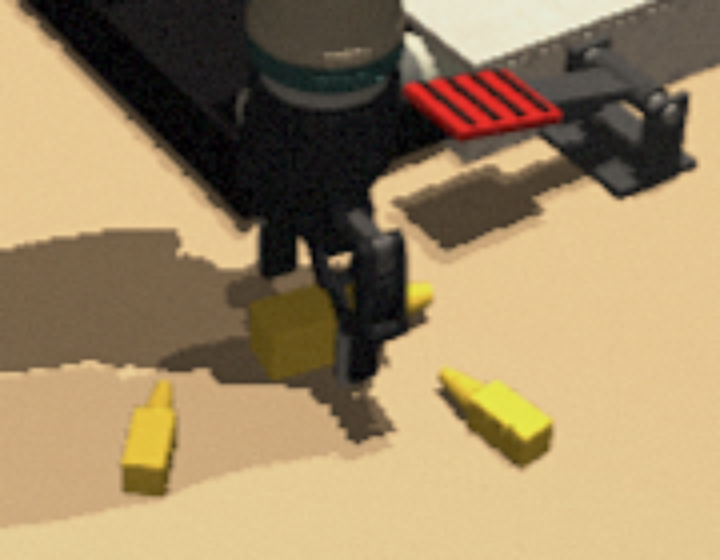

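>>> arm_command --targets '[0,0,0,0,0,0,-1,0,0,0,0,0,0,-1,0,0,0,0,0,0,-1,0,0,0,0,0,0,-1,0,0,0,0,0,0,-1]'

```text
t: 12.55
tcp_pos: [442.9, -217.0, 5.7]
orientation: [0.546, 0.45, -0.449, -0.546]
ft_force: [-0.1, 0.6, 5.4]
width: 0.364
```

>>> arm_command --targets '[0,0,0,0,0,0,-1,0,0,0,0,-1,0,-1,0,0,0,0,-2.5,0,-1,0,0,0,0,-4,0,-1,0,0,0,0,-4,0,-1]'

```text
t: 13.05
tcp_pos: [442.0, -216.6, 121.5]
orientation: [-0.545, -0.449, 0.45, 0.546]
ft_force: [1.4, -1.9, -1.2]
width: 0.365
```

>>> arm_command --targets '[0,0,0,0,-2,0,-1,0,0,0,0,0,0,-1]'

```text
t: 13.25
tcp_pos: [444.5, -217.7, 143.5]
orientation: [0.548, 0.45, -0.448, -0.544]
ft_force: [0.9, -0.7, -1.3]
width: 0.367
```

Run:
```python
from h import *
from workcell import robot
s=robot.sense();c=robot.camera("wrist");cv2.imwrite("pics/w7.png",c["image"][:,:,::-1]);pickle.dump((s,c),open("w7.pkl","wb"))
print(s["t"],s["tcp_pos"],s["width"],s["ft_force"].round(1))
c=robot.camera("side");cv2.imwrite("pics/s7.png",cv2.resize(c["image"][120:360,230:500,::-1],None,fx=2.9,fy=2.5))
```

```text
13.25 [ 444.49933955 -217.70754565  143.54552241] 0.3666479130724288 [ 0.9 -0.7 -1.3]
```

View pics/w7.png

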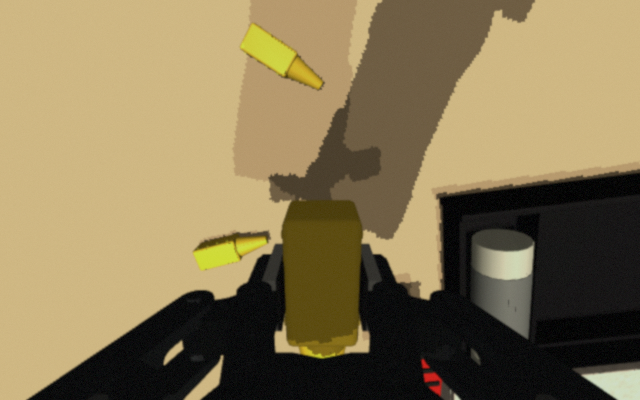

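View pics/s7.png

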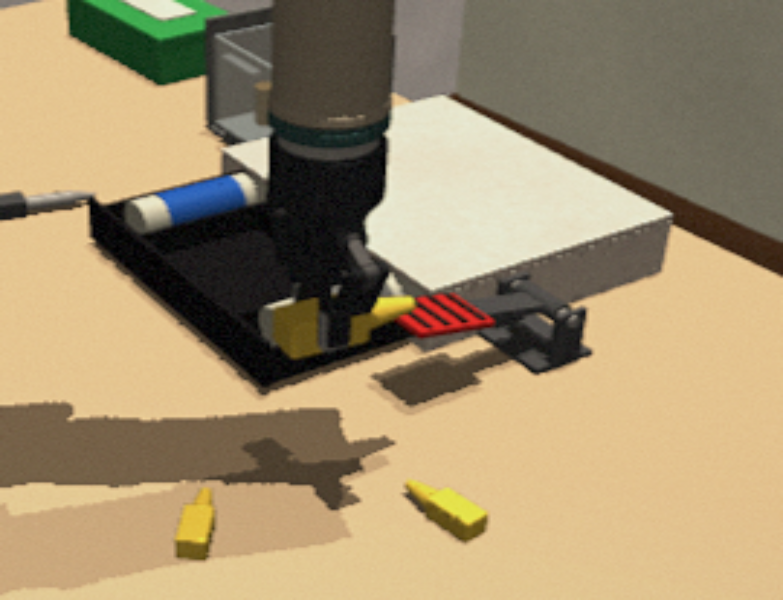

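>>> arm_command --targets '[0,-3.7,0,0,0,0,-1,0,-3.7,0,1.5,0,-0.5,-1,0,0,0,3.5,0,-1,-1,0,0,0,4,0,-1.2,-1,0,0,0,4,0,-1.2,-1]'

```text
t: 13.85
tcp_pos: [490.7, -87.5, 139.1]
orientation: [-0.515, -0.484, 0.484, 0.516]
ft_force: [1.4, -0.3, -0.2]
width: 0.363
```

>>> arm_command --targets '[0,0,0,4,0,-1.2,-1,0,0,0,4,0,-1.2,-1,0,0,0,3,0,-0.8,-1,0,0,0,1.3,0,-0.3,-1,0,0,0,0,0,0,-1]'

```text
t: 14.35
tcp_pos: [533.3, 33.5, 139.3]
orientation: [-0.514, -0.485, 0.485, 0.515]
ft_force: [-0.1, -1.0, -0.5]
width: 0.362
```

Run:
```python
from h import *
from workcell import robot
s=robot.sense();c=robot.camera("wrist");cv2.imwrite("pics/w8.png",c["image"][:,:,::-1]);pickle.dump((s,c),open("w8.pkl","wb"))
print(s["t"],s["tcp_pos"],s["width"],s["ft_force"].round(1));print(go(s,[*hw(-97,0),60],Rdown(YAW)))
```

```text
14.35 [533.26609321  33.54102531 139.26403142] 0.3623042357168553 [-0.1 -1.  -0.5]
(array([-0.1 ,  0.25,  0.05]), array([-0.35,  7.93, -0.13]))
```

View pics/w8.png

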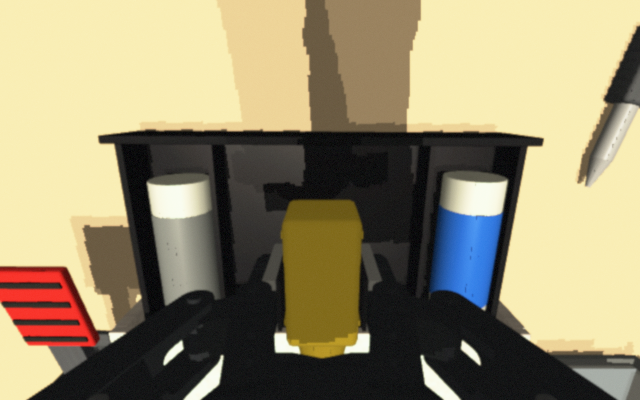

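Run:
```python
from h import *
s,c=pickle.load(open("w8.pkl","rb"))
P=cast(c,[(100,139),(541,143),(320,136),(320,145)],60,s);print(P.round(1).tolist())
T=Ro.from_quat(s["orientation"]).as_matrix();print(((P-s["tcp_pos"])@T).round(1).tolist())
```

```text
[[471.5, -115.6, 60.0], [491.7, 186.2, 60.0], [478.2, 34.7, 60.0], [484.3, 34.4, 60.0]]
[[-152.5, 79.2, 52.8], [149.9, 79.5, 50.3], [-2.1, 79.4, 54.9], [-2.1, 79.3, 48.8]]
```

>>> arm_command --targets '[0,0,0,-0.2,1.5,0,-1,0,0,0,0,3,0,-1,0,0,0,0,3,0,-1,0,0,0,0,2,0,-1,0,0,0,0,0.8,0,-1]'

```text
t: 14.9
tcp_pos: [531.3, 25.7, 35.3]
orientation: [-0.516, -0.481, 0.485, 0.517]
ft_force: [0.1, -0.2, -0.7]
width: 0.362
```

>>> arm_command --targets '[0,0,0,0,0.5,0,-1,0,0,0,0,0,0,-1]'

```text
t: 15.1
tcp_pos: [533.5, 27.4, 32.3]
orientation: [0.516, 0.483, -0.484, -0.516]
ft_force: [-0.4, -0.4, -0.5]
width: 0.358
```

>>> arm_command --targets '[0,0,0,0.3,0.4,0,-1,0,0,0,0,0.2,0,-1,0,0,0,0,0.2,0,-1,0,0,0,0,0.1,0,-1,0,0,0,0,0.1,0,-1]'

```text
t: 15.6
tcp_pos: [533.8, 31.5, 22.3]
orientation: [0.516, 0.484, -0.484, -0.516]
ft_force: [1.0, -0.1, 0.1]
width: 0.362
```

>>> arm_command --targets '[0,0,0,0,0.1,0,-1,0,0,0,0,0,0,-1]'

```text
t: 15.8
tcp_pos: [533.6, 31.5, 21.2]
orientation: [-0.516, -0.484, 0.484, 0.516]
ft_force: [-0.0, 0.2, -0.3]
width: 0.362
```

>>> arm_command --targets '[0,0,0,0,0.1,0,-1,0,0,0,0,0,0,-1]'

```text
t: 16.0
tcp_pos: [533.6, 31.5, 20.2]
orientation: [-0.516, -0.484, 0.484, 0.516]
ft_force: [-0.5, -0.5, -0.4]
width: 0.363
```

>>> arm_command --targets '[0,0,0,0,0.1,0,-1,0,0,0,0,0,0,-1]'

```text
t: 16.2
tcp_pos: [533.8, 31.5, 19.7]
orientation: [0.516, 0.484, -0.484, -0.516]
ft_force: [0.1, 0.6, 3.6]
width: 0.364
```

>>> arm_command --targets '[0,0,0,0,0,0,-0.2,0,0,0,0,0,0,-0.1,0,0,0,0,0,0,0.1,0,0,0,0,0,0,0.3,0,0,0,0,0,0,0.3]'

```text
t: 16.7
tcp_pos: [533.7, 31.5, 19.2]
orientation: [-0.516, -0.484, 0.484, 0.516]
ft_force: [0.8, -0.5, -0.8]
width: 0.648
```

>>> arm_command --targets '[0,0,0,0,-0.5,0,0.3,0,0,0,0,-1.5,0,0.3,0,0,0,0,-3,0,0.3,0,0,0,0,-4,0,0.3,0,0,0,0,-4,0,0.3]'

```text
t: 17.2
tcp_pos: [533.2, 31.4, 150.7]
orientation: [-0.516, -0.483, 0.484, 0.516]
ft_force: [-0.1, 0.2, 0.0]
width: 0.647
```

>>> arm_command --targets '[0,0,0,0,-3,0,0.3,0,0,0,0,-2,0,0.3,0,0,0,0,0,0,0.3]'

```text
t: 17.5
tcp_pos: [535.7, 31.6, 202.6]
orientation: [0.517, 0.486, -0.482, -0.514]
ft_force: [-0.1, -0.3, -0.4]
width: 0.649
```

Run:
```python
from h import *
from workcell import robot
s=robot.sense();c=robot.camera("wrist");cv2.imwrite("pics/w9.png",c["image"][:,:,::-1]);pickle.dump((s,c),open("w9.pkl","wb"))
print(s["t"],s["tcp_pos"],s["width"],s["ft_force"].round(1))
for n in("scene","side"):
    c=robot.camera(n);cv2.imwrite(f"pics/{n}9.png",cv2.resize(c["image"][120:340,190:500,::-1],None,fx=2.5,fy=2.5))
```

```text
17.5 [535.7125373   31.5974543  202.63521143] 0.6489205177388766 [-0.1 -0.3 -0.4]
```

View pics/w9.png

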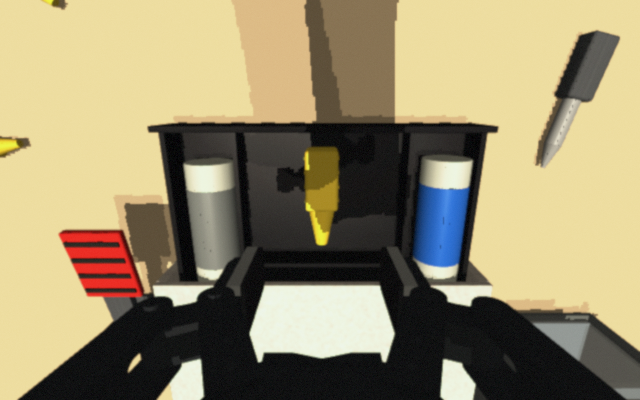

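View pics/scene9.png

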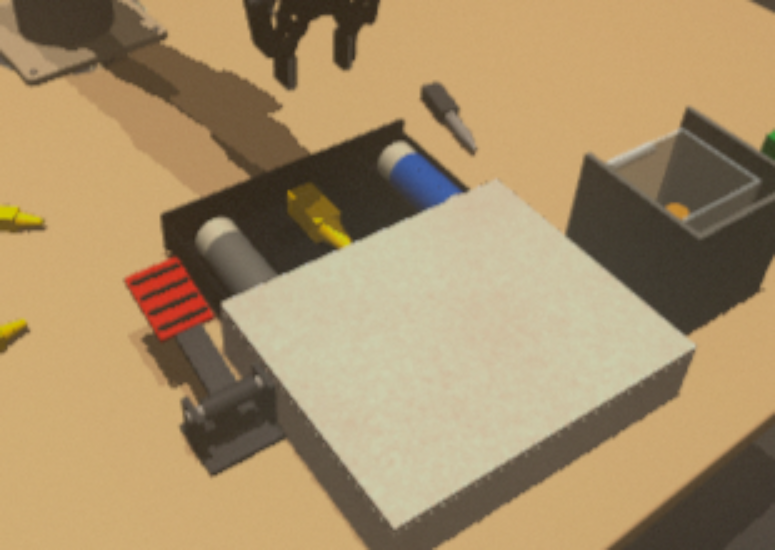

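View pics/side9.png

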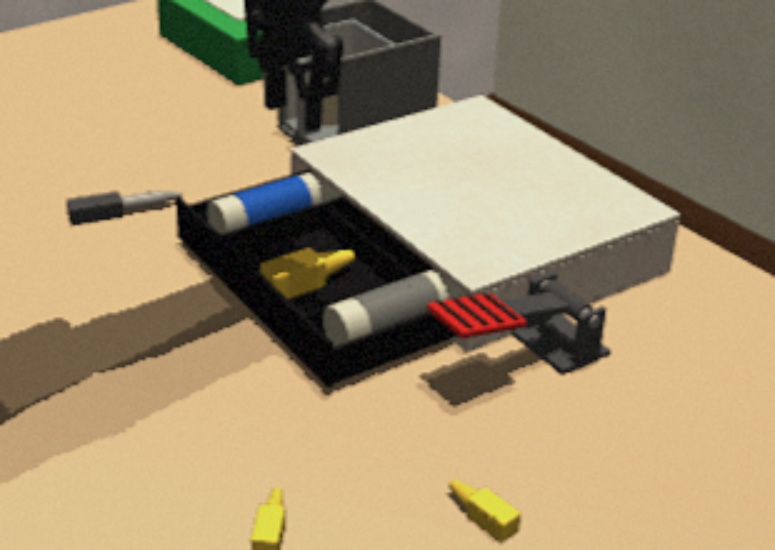

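The wrist view shows the cap flat in the bay, with its base at (322,178) and its tip at (321,240). Both cartridges are in their lanes, at (210,215) and (446,215). In the side view the tray's front corner is still at (330,388), where it was at the stop.

Run:
```python
from h import *
from workcell import robot
s,c=pickle.load(open("w9.pkl","rb"))
print("wall outer/inner",cast(c,[(322,125),(322,132)],60,s).round(1).tolist(),"cap base/tip",cast(c,[(322,150),(338,150)],46,s).round(1).tolist(),cast(c,[(321,243)],30,s).round(1).tolist())
print(robot.sign_off())
```

```text
wall outer/inner [[477.9, 34.8, 60.0], [483.8, 34.5, 60.0]] cap base/tip [[501.4, 33.4, 46.0], [502.3, 48.3, 46.0]] [[602.5, 26.0, 30.0]]
the job is handed in; nothing more can be done
None
```

The job is done and handed in at about 17.6 s of the 54 s allowed; no verdict was reported.

- **Pedal:** I pressed it to its stop with up to 28 N. The tray popped out, and the pedal sprang back up when I lifted off.
- **Tray:** I pulled it out at up to 50 mm/s with about 3 N. It then held still while the force rose to 11 N, so I took that as the stop. The last image puts the inside of its front wall within about 2 mm of where it should be when fully out. The tray's corner in the side view had not moved since the pull.
- **Nozzle cap:** I took the largest of the three and set it down with about 3.6 N. It lies flat in the front middle compartment, about 17 mm clear of the front wall and near the middle sideways.
- **Everything else:** both cartridges are still in their lanes. I never touched the punch or the bin, and they look unmoved in the last pictures. The gripper was about 200 mm above the shelf, touching nothing, when I handed in.

**Disagreements:**
- **Camera views:** they differed by about 4 to 6 mm on the housing and cap positions, so I used values in between. The grasp and placing came out right.
- **Pedal press:** it landed about 9 mm to one side of where I aimed, but still well on the pad.

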